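# Sort sealed cartons into their check trays

## Task

Three sealed medicine cartons lie among loose stock: a long flat one, a small one and a large one. Put each, the same way up as it is now, into the grey tray made to its size (long carton in the long narrow tray, small in the small, large in the large), flat on the tray's floor inside the rim, and let go. Leave the bundle of tablet strips and the small tube where they lie.

Things in the scene. Friction and masses are not known exactly. Their poses are not given: they have to be found in the camera images.
- long_carton: Sealed white and blue carton for an ointment tube, lying flat: 99 mm along its x, 31 mm along its y, 26 mm high. Origin at the centre of its underside, z up. Grasp it across y.
- small_carton: Small sealed white and navy medicine carton standing upright: 45 mm along its x, 61 mm along its y, 75 mm high. Origin at the centre of its underside, z up. Grasp it across x.
- large_carton: Larger sealed white and navy medicine carton standing upright: 62 mm along its x, 84 mm along its y, 72 mm high. Origin at the centre of its underside, z up. Grasp it across x.
- long_tray: Shallow grey plastic tray, standing fast on the table: floor 3 mm thick, rim 9 mm high all round (over the table) and 3 mm thick, a small card holder (8 mm, no higher than the rim) outside one short side. Origin at the centre of its underside, z up. Inside it measures 115 mm along x and 47 mm along y: the long narrow tray. The carton's x goes along this x, either way round.
- small_tray: Shallow grey plastic tray, standing fast on the table: floor 3 mm thick, rim 9 mm high all round (over the table) and 3 mm thick, a small card holder (8 mm, no higher than the rim) outside one short side. Origin at the centre of its underside, z up. Inside it measures 61 mm along x and 77 mm along y: the small tray. The carton's x goes along this x, either way round.
- large_tray: Shallow grey plastic tray, standing fast on the table: floor 3 mm thick, rim 9 mm high all round (over the table) and 3 mm thick, a small card holder (8 mm, no higher than the rim) outside one short side. Origin at the centre of its underside, z up. Inside it measures 78 mm along x and 100 mm along y: the large tray. The carton's x goes along this x, either way round.
- strip_bundle: Bundle of tablet strips held by a rubber band, 46 mm along x, 83 mm along y, 37 mm high; not a carton, stays where it is. Origin at the centre of its underside.
- tube: Small white tube lying on its side, 88 mm along x, 22 mm across and high; not a carton, stays where it is. Origin at the centre of its underside.
Not all that is in view belongs to the job. What is shaped like the large_carton but green is not meant.

How it is judged:
By the outcome, as a careful person would: the job done as asked, in the order asked, and still so for the second after the job is handed in, with the robot touching nothing.
It also fails if it takes over 77 s, if anything falls off the work surface, if the arm or the gripper's body presses on something with over 40 N, if the wrist force passes 120 N, or if a joint passes its speed limit or range.

## Robot

A 6-joint arm with a two-finger parallel gripper is mounted at the origin on a cart in front of the work surface, level with it; the furniture and walls round the work are solid. World frame = base frame: x ahead of the robot, y to its left, z up, the work surface at z = 0. Lengths are in mm, angles in rad, forces in N, time in s.
With the tool pointing down it reaches from about 350 to 875 mm from the base axis. Payload 4.2 kg.
Tool frame: the origin (TCP) lies midway between the tips of the shut fingers; the grasp point (between the pads) lies 19 mm behind it (arm.grasp_offset is the distance from the TCP to the grasp point, in mm); z points along the fingers, y is the line along which they close (so a half turn about z gives the same grasp; the last joint's range is limited). The gripper opens to 85 mm and grips with 20 to 120 N. Pads are 22 mm wide; open, the fingers measure 114 mm over their backs; the gripper's body (76 mm by 85 mm) begins 54 mm behind the grasp point. The pads swing forward as they close: fully open they stand 13 mm farther back than shut.
Start: joints at [1.551, 0.385, 0.008, 0, -1.194, -0.259], TCP at [171.969, 600.854, 231.312] pointing down, gripper open.
Joint ranges: [-3.14, 3.14], [-1.21, 2.06], [-1.07, 1.41], [-3.16, 2.05], [-2.99, -0.16], [-3.1, 3.1]. Speed limits (rad/s): [2.79, 2.79, 3.14, 3.14, 3.14, 3.14].

## Interface

Orientations are given as a unit quaternion [x, y, z, w].
In Python, from bench import arm gives the robot as it stands. The module is installed in compiled form; this text tells all that it offers.
- The arm moves only by the tool servo_tool, never from a script. Its argument "increments" is a list of rows, each a list of 7 numbers: the opening, from 0 (shut) to 1 (fully open), then the shift along the tool's x, y, z in m, then the turn, a rotation vector about the tool's x, y, z in degrees. In form: [[grip, x, y, z, ax, ay, az], ...]. A call has 1 to 12 rows; each row is the pose to reach, as a shift and turn from the pose commanded when the call began, along the tool's axes at that moment; what a row does not reach only later rows make up. A row lasts 1/8 s, in which the tool goes at most 62.5 mm and 10.7 degrees, less where a joint would pass 70% of its speed; a pose out of reach is approached as far as the arm can. A call with a gripper value outside its range is refused whole. The fingers move at their own pace and stop on an object; the grip force is fixed at half the most. Time passes only in rows, so rows that repeat a pose let the fingers close. It gives the time, the measured TCP pose, the force, the opening and the grip force at its end, in the units of the state.
- arm.read_state(): the state, without advancing time (a new reading comes with each control period).
- arm.get_image(name): name is "scene" or "side" or "wrist"; returns a dict with "color" (384x512x3 uint8, red, green, blue), "fx", "fy", "cx", "cy" (pixels), "k1" (the pictures are not rectified: a ray, as slopes to the right and down, at radius r is drawn at 1 + k1 r^2 times it, then the intrinsics apply), "rvec" (rotation vector, rad) and "tvec" (3), from world to camera coordinates, as OpenCV has them; the wrist camera has in their place "hand_eye" (4x4, takes a point from camera to tool coordinates, whose origin is the TCP and whose axes are the flange's). Camera axes: x right, y down, z forward; pixel columns grow to the right and rows downward; lengths in mm; the calibration is good to about 2 mm. A picture is of the moment at which its call begins: read the wrist's pose just before it. There is no depth.
- arm.job_done(): hands the job in; it is judged then, once.
Trained networks look in the newest picture that a camera, given by its name, has taken for a name from the list of things; names that differ only in an ending like _2 or _b are one class to them, and where a whole thing is asked for, a point or a joint stands for the part that bears it (a point fixed in the world has none). Each returns a list of dicts, best first, with "p" (0 to 1); they miss things now and then, are a little off and sometimes report something else, mostly with a low value. They report only what shows in the picture. A call takes as long as a camera call. They do not tell look-alikes from the thing itself.
- arm.look_for(camera, thing): "box" ([centre column, centre row, width, height] in pixels, round what is visible of it).
- arm.spot_point(camera, thing): "centre" ([column, row] in pixels: a listed point, or the origin of a listed thing).
The state is a dict: "clock": time; "joints": joint angles; "joint_vel": joint speeds; "joint_efforts": joint torques, N m; "position": TCP position; "ee_rot": TCP orientation; "contact_force": force on the tool from outside, world axes, zero at the start; "wrist_torque": the same for the moment, N m; "gripper_width": finger opening in mm; "grasp_force": force on a finger pad.
Only numpy, scipy, OpenCV 4.12 (cv2) and the standard library are available. Lean on these libraries where they do the work, as an engineer would, in place of code of your own. Each camera call takes 0.05 s, during which the arm holds its last target. There are 200 camera calls.

## Working session

There is one attempt and no reset: what is moved stays moved. The work goes in short steps, Python scripts to look and compute and a tool call to move; the robot and the scene stay as the last step left them, time stands still between calls to the robot, and variables do not carry over. Pictures are saved under pics/ and viewed, at most 14 in all, crops included, and the job is handed in when it is done.

Besides the shell and the picture viewer there is one more tool, called after "Request:" as a command line: name --pt "numbers of a row" for each row, then --argument value for the rest. servo_tool: Moves the arm, as the interface text tells. Its arguments: {"type":"object","properties":{"increments":{"type":"array","items":{"type":"array","items":{"type":"number"}}}},"required":["increments"]}

```bash
mkdir -p pics
cat > h.py <<'E'
import numpy as np, cv2, json
from scipy.spatial.transform import Rotation as R
from bench import arm
def cam(name):
    s=arm.read_state(); im=arm.get_image(name)
    if 'rvec' in im:
        Rc=cv2.Rodrigues(np.array(im['rvec'],float))[0]; t=np.array(im['tvec'],float).ravel()
    else:
        H=np.array(im['hand_eye']); T=np.eye(4); T[:3,:3]=R.from_quat(s['ee_rot']).as_matrix(); T[:3,3]=s['position']
        W=np.linalg.inv(T@H); Rc=W[:3,:3]; t=W[:3,3]
    im['R']=Rc; im['t']=t; return im
def ray(im,px):
    x=(px[0]-im['cx'])/im['fx']; y=(px[1]-im['cy'])/im['fy']; rd=np.hypot(x,y); r=rd
    for _ in range(20): r=rd/(1+im['k1']*r*r)
    f=r/rd if rd>0 else 1
    return -im['R'].T@im['t'], im['R'].T@np.array([x*f,y*f,1])
def at_z(im,px,z):
    o,d=ray(im,px); return o+d*(z-o[2])/d[2]
def proj(im,P):
    c=np.atleast_2d(P)@im['R'].T+im['t']; a=c[:,:2]/c[:,2:]; a=a*(1+im['k1']*(a**2).sum(1,keepdims=True))
    return a*[im['fx'],im['fy']]+[im['cx'],im['cy']]
def save(im,f,crop=None,scale=1):
    c=im['color'][...,::-1]
    if crop: c=c[crop[1]:crop[3],crop[0]:crop[2]]
    cv2.imwrite('pics/'+f,cv2.resize(c,None,fx=scale,fy=scale,interpolation=cv2.INTER_CUBIC))
things="long_carton small_carton large_carton long_tray small_tray large_tray strip_bundle tube".split()
E
python3 - <<'E'
from h import *
for n in ['scene','side','wrist']:
    im=cam(n); save(im,n+'0.png',scale=1.5)
    print(n,'cam at',(-im['R'].T@im['t']).round(0))
    if n!='wrist':
        for t in things:
            print(t,[(np.round(d['centre']).tolist(),round(d['p'],2),at_z(im,d['centre'],0)[:2].round(0).tolist()) for d in arm.spot_point(n,t)[:3]],[(np.round(d['box']).tolist(),round(d['p'],2)) for d in arm.look_for(n,t)[:3]])
print(arm.read_state())
E
```

```text
scene cam at [-195. -710.  659.]
long_carton [([194.0, 177.0], 0.7, [557.0, -145.0]), ([199.0, 235.0], 0.32, [375.0, -279.0])] [([194.0, 174.0, 40.0, 21.0], 0.92)]
small_carton [([225.0, 200.0], 0.76, [507.0, -268.0])] [([225.0, 188.0, 26.0, 41.0], 0.73)]
large_carton [([252.0, 230.0], 0.77, [442.0, -373.0]), ([302.0, 262.0], 0.58, [403.0, -511.0])] [([252.0, 220.0, 36.0, 54.0], 0.92), ([307.0, 251.0, 36.0, 54.0], 0.62)]
long_tray [([267.0, 183.0], 0.9, [617.0, -327.0])] [([265.0, 184.0, 54.0, 18.0], 0.93)]
small_tray [([236.0, 163.0], 0.7, [662.0, -212.0])] [([235.0, 160.0, 30.0, 20.0], 0.76)]
large_tray [([293.0, 209.0], 0.7, [552.0, -427.0])] [([294.0, 210.0, 53.0, 36.0], 0.64)]
strip_bundle [([177.0, 202.0], 0.73, [449.0, -168.0])] [([173.0, 201.0, 30.0, 32.0], 0.81), ([235.0, 159.0, 32.0, 21.0], 0.58)]
tube [([200.0, 238.0], 0.81, [370.0, -284.0])] [([199.0, 234.0, 39.0, 14.0], 0.8)]
side cam at [348. 282. 611.]
long_carton [([210.0, 250.0], 0.75, [553.0, -147.0]), ([170.0, 217.0], 0.23, [664.0, -208.0])] [([209.0, 247.0, 37.0, 45.0], 0.78)]
small_carton [([245.0, 216.0], 0.85, 
[... 682 characters left out ...]
joints': array([ 1.55057852e+00,  3.84710608e-01,  7.89310005e-03,  8.14710199e-07,
       -1.19401160e+00, -2.58614240e-01]), 'joint_vel': array([-0.00124917, -0.00119249, -0.00029501,  0.00083344, -0.00065067,
        0.0015643 ]), 'joint_efforts': array([-1.71638444e-04, -3.92085457e+01,  1.88618749e+01,  4.19075802e+00,
       -3.06465299e-04, -1.87321028e-06]), 'position': array([171.98230718, 600.84472845, 231.30308171]), 'ee_rot': array([ 9.90297338e-01, -1.38964678e-01,  2.32504898e-06,  1.62280179e-05]), 'contact_force': array([0.09145245, 0.38712122, 0.85927801]), 'wrist_torque': array([ 0.02208055, -0.04678009,  0.02379072]), 'grasp_force': 0.0, 'gripper_width': 85.49481318188292}
```

View pics/scene0.png

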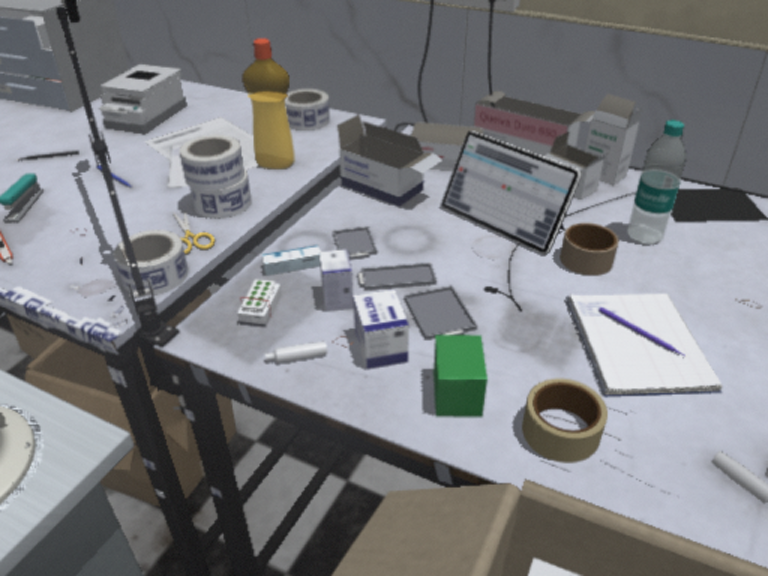

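View pics/side0.png

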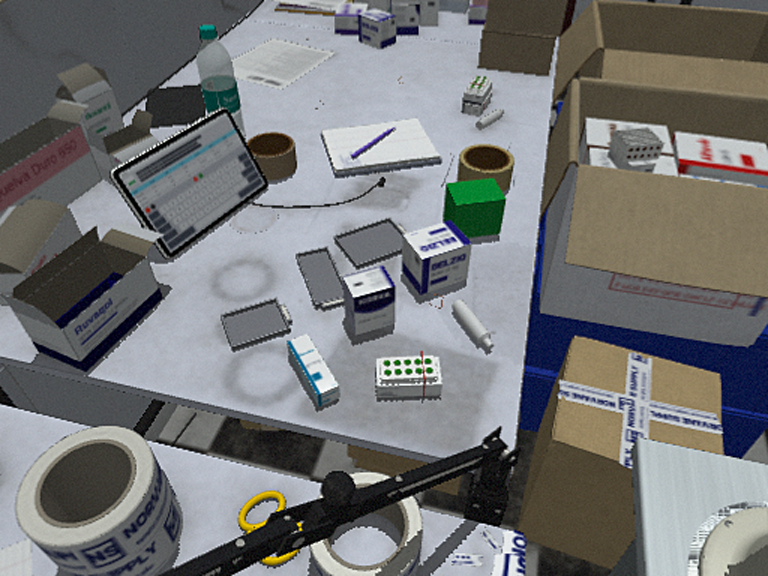

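The scene view shows the long carton at (194,174), the small at (225,188), the white/navy large at (252,220), and the trays beyond them. The green block at (307,251) is the look-alike, so I'm leaving it alone. A black stand or pole rises near (105,222), between the start pose and the work, so I'm locating it before I swing over.

Run:
```python
from h import *
s=cam('scene'); d=cam('side')
for p in [(107,222),(100,205),(95,190),(45,5),(80,110)]: print('scene',p,[at_z(s,p,z)[:2].round(0).tolist() for z in (0,100,300)])
for p in [(328,318),(333,290),(225,328),(130,384)]: print('side',p,[at_z(d,p,z)[:2].round(0).tolist() for z in (0,100,300)])
# points along scene pole ray projected into side
o,dd=ray(s,(45,5));
for L in (700,900,1000,1100,1200,1400): P=o+dd*L; print('top',L,P.round(0),proj(d,P).round(0))
o,dd=ray(s,(100,205));
for L in (700,900,1000,1100,1200,1400): P=o+dd*L; print('low',L,P.round(0),proj(d,P).round(0))
print('base',proj(s,[[0,0,0],[0,0,200]]).round(0), proj(d,[[0,0,0],[0,0,200]]).round(0), 'r.axes', s['R'][2],d['R'][2])
a=s['color'][110:300,150:350]; b=d['color'][110:290,130:350]
a=cv2.resize(a,(800,760)) ; 
cv2.imwrite('pics/crop_s.png',cv2.resize(s['color'][120:270,160:340,::-1],None,fx=4,fy=4,interpolation=cv2.INTER_CUBIC))
save(cam('wrist'),'w0.png')
```

```text
scene (107, 222) [[317.0, -64.0], [239.0, -162.0], [84.0, -358.0]]
scene (100, 205) [[357.0, -6.0], [273.0, -113.0], [106.0, -326.0]]
scene (95, 190) [[397.0, 48.0], [307.0, -67.0], [127.0, -297.0]]
scene (45, 5) [[1649.0, 1642.0], [1369.0, 1285.0], [810.0, 572.0]]
scene (80, 110) [[710.0, 411.0], [573.0, 241.0], [298.0, -99.0]]
side (328, 318) [[310.0, -61.0], [317.0, -5.0], [329.0, 107.0]]
side (333, 290) [[308.0, -118.0], [315.0, -52.0], [328.0, 79.0]]
side (225, 328) [[474.0, -0.0], [454.0, 46.0], [412.0, 138.0]]
side (130, 384) [[584.0, 118.0], [546.0, 145.0], [468.0, 199.0]]
top 700 [312. -63. 478.] [[399.  38.]]
top 900 [457. 122. 426.] [[159. 200.]]
top 1000 [530. 214. 400.] [[-18. 319.]]
top 1100 [602. 307. 374.] [[-263.  484.]]
top 1200 [674. 399. 348.] [[-633.  732.]]
top 1400 [819. 584. 297.] [[-2787.  2170.]]
low 700 [ 175. -238.  217.] [[445. 169.]]
low 900 [ 281. -103.   90.] [[357. 271.]]
low 1000 [334. -35.  27.] [[314. 321.]]
low 1100 [387.  32. -36.] [[271. 370.]]
low 1200 [440. 100. -99.] [[229. 418.]]
low 1400 [ 545.  235. -226.] [[148. 513.]]
base [[-33. 311.]
 [-83. 233.]] [[539. 407.]
 [632. 345.]] r.axes [ 0.70832501  0.35576301 -0.6096789 ] [ 0.17546842 -0.70464519 -0.68752163]
```

View pics/crop_s.png

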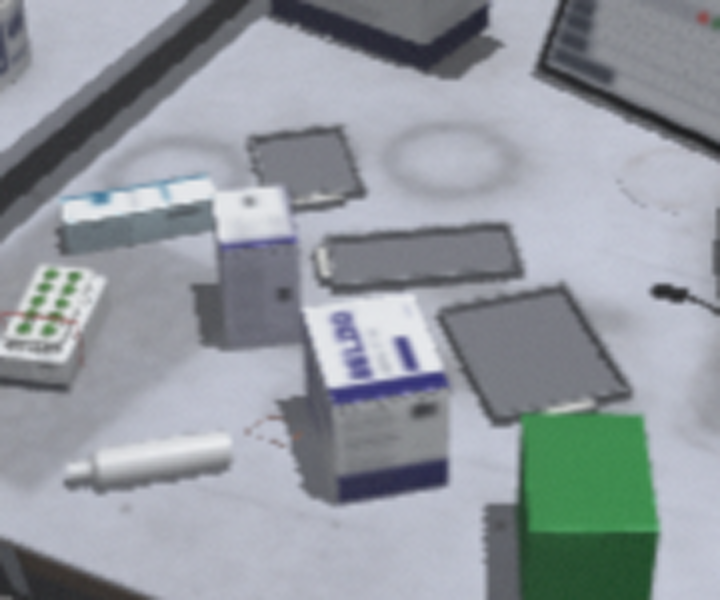

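View pics/w0.png

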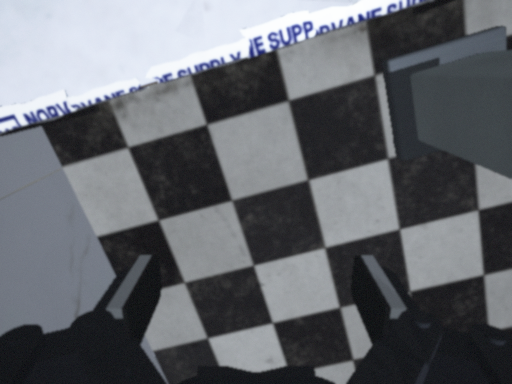

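Run:
```python
from h import *
s=cam('scene'); d=cam('side')
print('sidecam in scene',proj(s,-d['R'].T@d['t']).round(0))
a=cv2.resize(s['color'][0:240,20:140,::-1],None,fx=2.45,fy=2.45,interpolation=cv2.INTER_CUBIC)
b=cv2.resize(d['color'][264:384,100:360,::-1],None,fx=1.9,fy=1.9,interpolation=cv2.INTER_CUBIC)
c=np.zeros((588,800,3),np.uint8); c[:a.shape[0],:a.shape[1]]=a; c[:b.shape[0],300:300+b.shape[1]]=b
cv2.imwrite('pics/pole.png',c)
```

```text
sidecam in scene [[-83. -87.]]
```

View pics/pole.png

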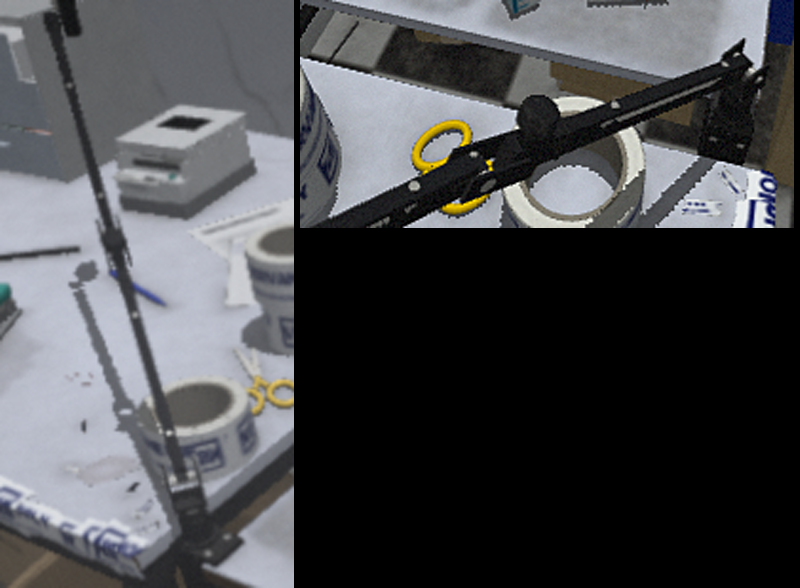

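```bash
cat >> h.py <<'E'
def tri(im1,p1,im2,p2):
    o1,d1=ray(im1,p1); o2,d2=ray(im2,p2)
    t=np.linalg.lstsq(np.c_[d1,-d2],o2-o1,rcond=None)[0]
    a=o1+t[0]*d1; b=o2+t[1]*d2; return (a+b)/2, np.linalg.norm(a-b)
E
python3 - <<'E'
from h import *
s=cam('scene'); d=cam('side')
for a,b in [((66,98),(225,325)),((94.7,196),(330.5,295.6)),((70,110),(205,340)),((97,216),(312,335))]: print(tri(s,a,d,b))
K,_=tri(s,(66,98),d,(225,325)); B,_=tri(s,(94.7,196),d,(330.5,295.6))
# top: scene ray (41,8) closest to line B-K
u=(K-B); o,dd=ray(s,(41,8)); t=np.linalg.lstsq(np.c_[u,-dd],o-B,rcond=None)[0]; print('top',B+t[0]*u,np.linalg.norm(B+t[0]*u-o-t[1]*dd))
# tool footprint etc
for n,im in (('scene',s),('side',d)): print(n,proj(im,[[348,282,611],[170,600,230]]).round(0))
# refined pose stereo for origins
P={}
for t in things:
    q=[max((x for x in arm.spot_point(n,t)),key=lambda x:x['p'])['centre'] for n in ('scene',)]
E
```

```text
(array([428.95917844, 100.86238787, 226.82554583]), np.float64(1.2741308568976561))
(array([313.82690776, -55.36732687,  76.22827313]), np.float64(4.572065390212484))
(array([446.1792727 , 110.40300059, 190.7701061 ]), np.float64(12.834645338033894))
(array([329.16230986, -24.91250631,  -4.27307712]), np.float64(6.808825784882317))
top [548.66895168 263.30358367 383.41036135] 4.2131756882423455
scene [[ -83.  -87.]
 [-159.  104.]]
side [[-3.850000e+02  1.690000e+02]
 [ 1.792360e+05  1.013081e+06]]
```

```bash
cat >> h.py <<'E'
def down(th,tilt=0):  # tool x at yaw th (deg), tilted about tool y
    t=np.radians(th); x=np.array([np.cos(t),np.sin(t),0]); z=np.array([0,0,-1.]); 
    return R.from_matrix(np.c_[x,np.cross(z,x),z])*R.from_euler('y',tilt,degrees=True)
def inc(targets):
    s=arm.read_state(); R0=R.from_quat(s['ee_rot']); p0=s['position']
    for p,th,*tl in targets:
        d=R0.inv().apply(np.array(p)-p0)/1000; w=(R0.inv()*down(th,*tl)).as_rotvec(degrees=True)
        print(p,th,'->',d.round(4).tolist(),w.round(2).tolist(),'dist',round(float(np.linalg.norm(d)),3))
def st():
    s=arm.read_state(); x=R.from_quat(s['ee_rot']).as_matrix()[:,0]
    print('t',s['clock'],'p',s['position'].round(1),'yaw',np.degrees(np.arctan2(x[1],x[0])).round(2),'q',s['joints'].round(3),'F',s['contact_force'].round(1),'w',round(s['gripper_width'],1),'g',round(s['grasp_force'],1))
E
python3 - <<'E'
from h import *
im=cam('wrist'); print(im['fx'],im['fy'],im['cx'],im['cy'],im['k1']); print(np.round(im['hand_eye'],3))
inc([((190,500,400),-16),((220,350,430),-16,55)])
E
```

```text
336.7836525661843 336.7836525661843 255.8866549737632 187.45014341924684 0.016475203518698654
[[-0.00000e+00 -9.45000e-01 -3.27000e-01  8.35460e+01]
 [ 1.00000e+00  0.00000e+00 -1.00000e-03 -6.68000e-01]
 [ 1.00000e-03 -3.27000e-01  9.45000e-01 -1.41906e+02]
 [ 0.00000e+00  0.00000e+00  0.00000e+00  1.00000e+00]]
(190, 500, 400) -16 -> [0.0451, 0.092, -0.1687] [-0.0, -0.0, 0.03] dist 0.197
(220, 350, 430) -16 -> [0.1152, 0.2279, -0.1987] [-0.01, 55.0, 0.02] dist 0.324
```

Request:
servo_tool --pt "1 0.03 0.04 -0.06 0 0 0" --pt "1 0.045 0.07 -0.12 0 10 0" --pt "1 0.05 0.1 -0.17 0 20 0" --pt "1 0.08 0.15 -0.185 0 30 0" --pt "1 0.1 0.19 -0.195 0 40 0" --pt "1 0.115 0.228 -0.2 0 50 0" --pt "1 0.115 0.228 -0.2 0 60 0" --pt "1 0.115 0.228 -0.2 0 68 0" --pt "1 0.115 0.228 -0.2 0 68 0"

```text
clock: 3.68
position: [219.6, 349.9, 430.1]
ee_rot: [0.821, -0.113, 0.554, 0.079]
contact_force: [0.3, 0.1, 1.2]
gripper_width: 85.4
grasp_force: 0.0
```

Run:
```python
from h import *
st(); save(cam('wrist'),'w1.png',scale=1.3); st()
```

```text
t 3.675 p [219.6 349.9 430.1] yaw -15.31 q [ 1.923  0.031 -0.682  0.863 -1.742 -0.898] F [0.3 0.1 1.2] w 85.4 g 0.0
t 3.725 p [219.6 350.2 431. ] yaw -15.78 q [ 1.922  0.029 -0.679  0.863 -1.742 -0.898] F [-0.2  0.3  0.4] w 85.5 g 0.0
```

View pics/w1.png

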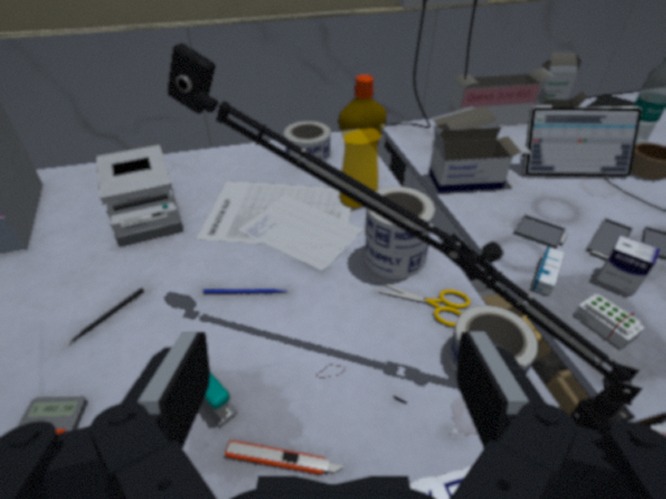

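The wrist view shows that the pole is a webcam arm. It is hinged at the right, near (625,385), has a knob at (490,250), and ends in a camera at (190,75). I'll triangulate the camera end and plan a swing inside the pole and above it.

Run:
```python
from h import *
w=cam('wrist'); s=cam('scene')
for a,b in [((171,84),(41,8)),((377,195),(66,98)),((480,285),(95,196)),((148,60),(47,4))]:
    P,e=tri(w,a,s,b); print(P.round(0),e.round(1),'r',np.hypot(*P[:2]).round(0),'az',np.degrees(np.arctan2(P[1],P[0])).round(0))
def pol(r,az,z): return (r*np.cos(np.radians(az)),r*np.sin(np.radians(az)),z)
for az in (40,20,0,-20):
    p=pol(400,az,400); print(az,np.round(p))
inc([((200,346,400),-30)])
```

```text
[632. 368. 348.] 11.5 r 731.0 az 30.0
[430. 103. 224.] 3.4 r 443.0 az 14.0
[317. -55.  78.] 10.0 r 322.0 az -10.0
[681. 396. 356.] 12.7 r 788.0 az 30.0
40 [306. 257. 400.]
20 [376. 137. 400.]
0 [400.   0. 400.]
-20 [ 376. -137.  400.]
(200, 346, 400) -30 -> [-0.0363, 0.0097, -0.0044] [-8.39, -67.45, 12.25] dist 0.038
```

Request:
servo_tool --pt "1 -0.01 0.003 0 -1.2 -9.6 1.8" --pt "1 -0.02 0.005 0 -2.4 -19.2 3.5" --pt "1 -0.03 0.008 0 -3.6 -28.9 5.3" --pt "1 -0.036 0.01 -0.004 -4.8 -38.5 7" --pt "1 -0.036 0.01 -0.004 -6 -48.2 8.8" --pt "1 -0.036 0.01 -0.004 -7.2 -57.8 10.5" --pt "1 -0.036 0.01 -0.004 -8.4 -67.5 12.25" --pt "1 -0.036 0.01 -0.004 -8.4 -67.5 12.25"

```text
clock: 4.82
position: [202.4, 345.1, 402.2]
ee_rot: [0.965, -0.261, 0.0, -0.002]
contact_force: [0.0, -0.1, 0.8]
gripper_width: 85.6
grasp_force: 0.0
```

Run:
```python
from h import *
st()
def pol(r,az,z): return tuple(np.round((r*np.cos(np.radians(az)),r*np.sin(np.radians(az)),z)))
inc([(pol(400,az,400),az-90) for az in (51.5,43,34.5,26,17.5,9,0.5,-8,-16.5,-25)])
```

```text
t 4.825 p [202.4 345.1 402.2] yaw -30.3 q [ 1.452e+00 -9.900e-02 -1.540e-01  1.000e-03 -1.512e+00 -4.100e-01] F [ 0.  -0.1  0.8] w 85.6 g 0.0
(np.float64(249.0), np.float64(313.0), np.float64(400.0)) -38.5 -> [0.0564, 0.0042, 0.0021] [-0.27, 0.07, 8.2] dist 0.057
(np.float64(293.0), np.float64(273.0), np.float64(400.0)) -47 -> [0.1146, 0.0165, 0.002] [-0.26, 0.09, 16.7] dist 0.116
(np.float64(330.0), np.float64(227.0), np.float64(400.0)) -55.5 -> [0.1698, 0.0376, 0.0019] [-0.26, 0.1, 25.2] dist 0.174
(np.float64(360.0), np.float64(175.0), np.float64(400.0)) -64 -> [0.2219, 0.0673, 0.0017] [-0.25, 0.12, 33.7] dist 0.232
(np.float64(381.0), np.float64(120.0), np.float64(400.0)) -72.5 -> [0.2678, 0.1042, 0.0015] [-0.24, 0.14, 42.2] dist 0.287
(np.float64(395.0), np.float64(63.0), np.float64(400.0)) -81 -> [0.3086, 0.1464, 0.0012] [-0.23, 0.16, 50.7] dist 0.342
(np.float64(400.0), np.float64(3.0), np.float64(400.0)) -89.5 -> [0.3432, 0.1956, 0.001] [-0.22, 0.18, 59.2] dist 0.395
(np.float64(396.0), np.float64(-56.0), np.float64(400.0)) -98 -> [0.3695, 0.2486, 0.0007] [-0.21, 0.2, 67.7] dist 0.445
(np.float64(384.0), np.float64(-114.0), np.float64(400.0)) -106.5 -> [0.3884, 0.3047, 0.0004] [-0.2, 0.22, 76.2] dist 0.494
(np.float64(363.0), np.float64(-169.0), np.float64(400.0)) -115 -> [0.3981, 0.3628, 0.0002] [-0.19, 0.24, 84.7] dist 0.539
```

Request:
servo_tool --pt "1 0.056 0.004 0.002 0 0 8.2" --pt "1 0.115 0.017 0.002 0 0 16.7" --pt "1 0.17 0.038 0.002 0 0 25.2" --pt "1 0.222 0.067 0.002 0 0 33.7" --pt "1 0.268 0.104 0.002 0 0 42.2" --pt "1 0.309 0.146 0.001 0 0 50.7" --pt "1 0.343 0.196 0.001 0 0 59.2" --pt "1 0.37 0.249 0.001 0 0 67.7" --pt "1 0.388 0.305 0 0 0 76.2" --pt "1 0.398 0.363 0 0 0 84.7" --pt "1 0.398 0.363 0 0 0 84.7"

```text
clock: 6.2
position: [362.5, -170.7, 401.6]
ee_rot: [-0.537, 0.844, -0.003, -0.0]
contact_force: [0.4, -0.1, 0.3]
gripper_width: 85.6
grasp_force: 0.0
```

Run:
```python
from h import *
st()
inc([((530,-160,400),-115),((530,-200,430),-115)])
```

```text
t 6.2 p [ 362.5 -170.7  401.6] yaw -115.03 q [-0.026 -0.098 -0.155  0.004 -1.511 -0.411] F [ 0.4 -0.1  0.3] w 85.6 g 0.0
(530, -160, 400) -115 -> [-0.0806, -0.1472, 0.0019] [-0.23, -0.18, -0.03] dist 0.168
(530, -200, 430) -115 -> [-0.0442, -0.1643, -0.0279] [-0.23, -0.18, -0.03] dist 0.172
```

Run:
```python
from h import *
inc([((480,-330,430),-115)])
```

```text
(480, -330, 430) -115 -> [0.0947, -0.174, -0.0274] [-0.23, -0.18, -0.03] dist 0.2
```

Request:
servo_tool --pt "1 0.03 -0.05 -0.01 0 0 0" --pt "1 0.05 -0.1 -0.02 0 0 0" --pt "1 0.08 -0.145 -0.025 0 0 0" --pt "1 0.095 -0.174 -0.027 0 0 0" --pt "1 0.095 -0.174 -0.027 0 0 0" --pt "1 0.095 -0.174 -0.027 0 0 0"

```text
clock: 6.95
position: [482.7, -325.7, 428.7]
ee_rot: [-0.541, 0.841, -0.002, -0.0]
contact_force: [0.4, -0.6, 0.3]
gripper_width: 85.1
grasp_force: 0.0
```

Run:
```python
from h import *
st(); im=cam('wrist'); save(im,'w2.png',scale=1.5)
np.save('w2.npy',dict(im),allow_pickle=True)
for t in things:
    print(t,[(np.round(d['centre'],1).tolist(),round(d['p'],2),at_z(im,d['centre'],0)[:2].round(0).tolist()) for d in arm.spot_point('wrist',t)[:3]],[(np.round(d['box']).tolist(),round(d['p'],2)) for d in arm.look_for('wrist',t)[:2]])
```

```text
t 6.95 p [ 482.7 -325.7  428.7] yaw -114.55 q [-0.314  0.246  0.288  0.003 -1.61  -0.114] F [ 0.4 -0.6  0.3] w 85.1 g 0.0
long_carton [([260.0, 230.7], 0.82, [559.0, -141.0])] [([261.0, 230.0, 58.0, 37.0], 0.74), ([320.0, 198.0, 54.0, 50.0], 0.31)]
small_carton [([252.2, 162.8], 0.86, [517.0, -266.0])] [([255.0, 172.0, 46.0, 55.0], 0.83)]
large_carton [([268.5, 85.0], 0.72, [439.0, -373.0])] [([268.0, 86.0, 60.0, 73.0], 0.91), ([245.0, 12.0, 40.0, 24.0], 0.8)]
long_tray [([189.7, 154.8], 0.74, [610.0, -324.0]), ([314.5, 191.3], 0.3, [437.0, -172.0]), ([190.8, 85.3], 0.23, [554.0, -425.0])] [([192.0, 155.0, 81.0, 57.0], 0.6), ([270.0, 86.0, 61.0, 76.0], 0.24)]
small_tray [([193.8, 220.0], 0.88, [662.0, -212.0])] [([191.0, 223.0, 48.0, 52.0], 0.77)]
large_tray [([192.3, 87.2], 0.82, [553.0, -422.0]), ([260.1, 226.5], 0.72, [555.0, -149.0])] [([192.0, 84.0, 69.0, 80.0], 0.86), ([333.0, 120.0, 48.0, 34.0], 0.33)]
strip_bundle [([315.5, 193.5], 0.96, [437.0, -167.0])] [([319.0, 196.0, 51.0, 50.0], 0.62)]
tube [([337.3, 121.2], 0.69, [357.0, -272.0])] [([334.0, 121.0, 52.0, 32.0], 0.78), ([269.0, 88.0, 58.0, 76.0], 0.3)]
```

View pics/w2.png

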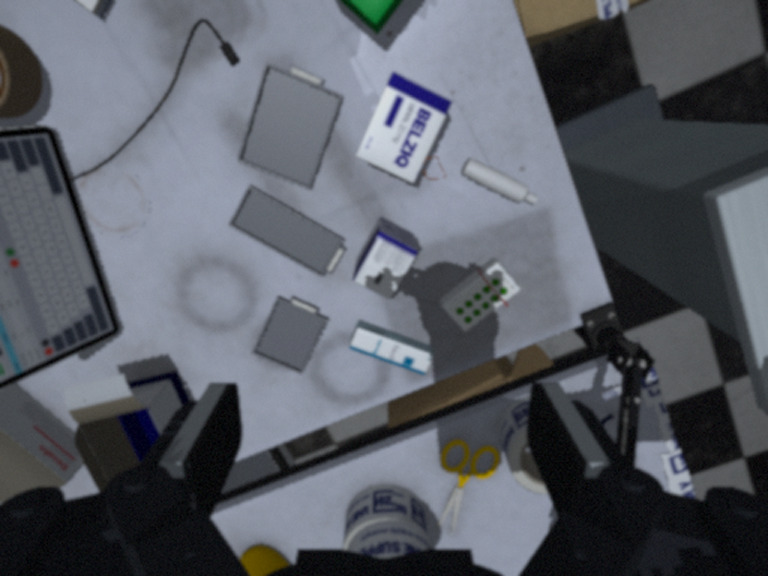

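Run:
```python
from h import *
im=np.load('w2.npy',allow_pickle=True).item()
c=im['color'][...,::-1]
a=cv2.resize(c[135:260,215:305],None,fx=4.4,fy=4.4,interpolation=cv2.INTER_CUBIC)
b=cv2.resize(c[40:135,230:310],None,fx=4.8,fy=4.8,interpolation=cv2.INTER_CUBIC)
o=np.zeros((560,790,3),np.uint8); o[:a.shape[0],:a.shape[1]]=a; o[:b.shape[0],400:400+b.shape[1]]=b
cv2.imwrite('pics/w2c.png',o)
# trays by threshold: dark neutral grey
g=cv2.cvtColor(c,cv2.COLOR_BGR2GRAY); sat=c.max(2).astype(int)-c.min(2)
print(g[85,192],g[155,190],g[220,193],g[60,210],g[120,215],'sat',sat[85,192],sat[155,190])
for n,(u,v),dims in (('long',(190,155),(121,53)),('small',(194,222),(67,83)),('large',(192,86),(84,106))):
    m=(g<135).astype(np.uint8); k=cv2.connectedComponents(m)[1]; m=(k==k[v,u]).astype(np.uint8)
    cn=max(cv2.findContours(m,cv2.RETR_EXTERNAL,cv2.CHAIN_APPROX_NONE)[0],key=cv2.contourArea)[:,0]
    P=np.array([at_z(im,p,9)[:2] for p in cn],np.float32); r=cv2.minAreaRect(P); print(n,len(cn),np.round(r[0],1),np.round(r[1],1),round(r[2],1))
```

```text
116 102 97 120 146 sat 16 14
long 4750 [ 565.4 -152.1] [ 747.2 1109.9] 65.4
small 4750 [ 565.4 -152.1] [ 747.2 1109.9] 65.4
large 4750 [ 565.4 -152.1] [ 747.2 1109.9] 65.4
```

View pics/w2c.png

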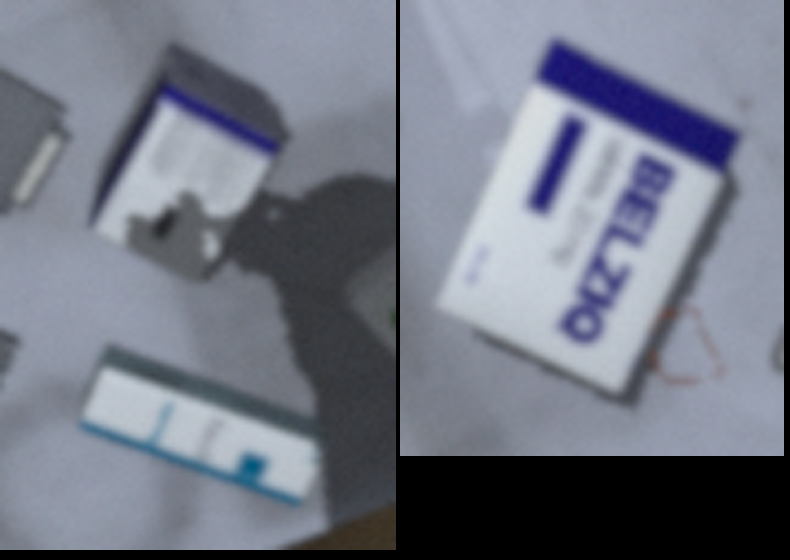

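```bash
cat > fit.py <<'E'
from h import *
from scipy.optimize import least_squares
def fitrect(im,px,z,dims,name):
    P=np.array([at_z(im,p,z)[:2] for p in px]); e=[np.linalg.norm(P[i]-P[i-1]) for i in (1,2,3,0)]
    best=None
    for L in ((dims[0],dims[1]),(dims[1],dims[0])):
        for sg in (1,-1):
            Q=np.array([[-1,-1],[1,-1],[1,1],[-1,1]])*np.array(L)/2*[1,sg]
            for a0 in np.arange(-3,3,.7):
                f=lambda v:(Q@np.array([[np.cos(v[2]),np.sin(v[2])],[-np.sin(v[2]),np.cos(v[2])]])+v[:2]-P).ravel()
                s=least_squares(f,[*P.mean(0),a0])
                if best is None or s.cost<best[0]-1e-6: best=(s.cost,s.x,L,s.fun)
    c,x,L,fu=best; yaw=np.degrees(x[2])+(0 if L[0]==dims[0] else 90); yaw=(yaw+90)%180-90
    print(name,'centre',x[:2].round(1),'x-axis yaw',round(yaw,1),'rms',np.sqrt((fu**2).mean()*2).round(1),'edges',np.round(e,0)); return x[0],x[1],yaw
E
python3 - <<'E'
from fit import *
im=np.load('w2.npy',allow_pickle=True).item()
A=lambda q:np.array(q)/4.4+[215,135]-.4; B=lambda q:(np.array(q)-[400,0])/4.8+[230,40]-.4; C=lambda q:np.array(q)/1.5
fitrect(im,A([(108,362),(322,440),(298,503),(82,428)]),26,(99,31),'long')
fitrect(im,A([(168,90),(280,152),(205,280),(93,225)]),75,(45,61),'small')
fitrect(im,B([(555,40),(740,130),(632,392),(437,305)]),72,(62,84),'large')
fitrect(im,C([(250,186),(345,240),(329,274),(231,222)]),9,(121,53),'long_tray')
fitrect(im,C([(278,297),(328,316),(303,371),(254,350)]),9,(67,83),'small_tray')
fitrect(im,C([(268,66),(343,97),(313,188),(239,160)]),9,(84,106),'large_tray')
st()
E
```

```text
long centre [ 554.7 -147.5] x-axis yaw -45.8 rms 2.4 edges [94. 30. 95. 31.]
small centre [ 511. -260.] x-axis yaw -53.1 rms 3.0 edges [45. 54. 45. 56.]
large centre [ 439.1 -375.8] x-axis yaw -48.2 rms 2.1 edges [59. 81. 65. 81.]
long_tray centre [ 601.7 -324.2] x-axis yaw -54.5 rms 3.6 edges [120.  46. 125.  48.]
small_tray centre [ 661.1 -209.9] x-axis yaw -49.5 rms 2.2 edges [64. 82. 66. 78.]
large_tray centre [ 548.2 -421.7] x-axis yaw -45.9 rms 2.6 edges [ 81. 101.  84. 101.]
t 7.8 p [ 482.3 -327.1  428.6] yaw -114.68 q [-0.317  0.247  0.289  0.002 -1.61  -0.114] F [0.1 0.2 0.4] w 85.2 g 0.0
```

The crop matches the task text. The white/navy "BELZIG" carton, top at (268,86), is the large one; the green block at the top edge, (245,12), is the look-alike and isn't meant. The small carton's top is at (255,172) and the white/blue long carton's at (261,230).

```bash
cat >> fit.py <<'E'
def tray(im,uv,half,dims,name):
    g=cv2.GaussianBlur(cv2.cvtColor(im['color'],cv2.COLOR_RGB2GRAY),(3,3),0); u,v=map(int,uv)
    x0,y0=max(u-half,0),max(v-half,0); roi=g[y0:v+half,x0:u+half]
    t,m=cv2.threshold(roi,0,1,cv2.THRESH_BINARY_INV+cv2.THRESH_OTSU); m=m.astype(np.uint8)
    k=cv2.connectedComponents(m)[1]; m=(k==k[v-y0,u-x0]).astype(np.uint8)
    cn=max(cv2.findContours(m,cv2.RETR_EXTERNAL,cv2.CHAIN_APPROX_NONE)[0],key=cv2.contourArea)[:,0]+[x0,y0]
    P=np.array([at_z(im,p,9)[:2] for p in cn],np.float32); r=cv2.minAreaRect(P); b=cv2.boxPoints(r)
    e=b[1]-b[0]; f=b[2]-b[1]
    L=e if (np.linalg.norm(e)>np.linalg.norm(f))==(dims[0]>dims[1]) else f
    yaw=(np.degrees(np.arctan2(L[1],L[0]))+90)%180-90
    print(name,'thr',t,'centre',np.round(r[0],1),'size',np.round(r[1],0),'x-yaw',round(float(yaw),1)); return r[0],yaw
E
python3 - <<'E'
from fit import *
im=np.load('w2.npy',allow_pickle=True).item()
tray(im,(190,154),50,(121,53),'long'); tray(im,(194,222),34,(67,83),'small'); tray(im,(192,86),48,(84,106),'large')
inc([((555,-147,230),-46),((555,-147,100),-46)])
E
```

```text
long thr 124.0 centre [ 596.7 -326.1] size [ 69. 130.] x-yaw -55.8
small thr 118.0 centre [ 661.  -210.4] size [96. 72.] x-yaw -50.6
large thr 130.0 centre [ 549.  -419.6] size [145. 143.] x-yaw -24.5
(555, -147, 230) -46 -> [-0.1944, 0.0096, 0.1982] [-0.06, -0.17, -68.68] dist 0.278
(555, -147, 100) -46 -> [-0.1946, 0.0099, 0.3282] [-0.06, -0.17, -68.68] dist 0.382
```

Request:
servo_tool --pt "1 -0.04 0.002 0.03 0 0 -10" --pt "1 -0.09 0.005 0.06 0 0 -20" --pt "1 -0.14 0.008 0.09 0 0 -30" --pt "1 -0.18 0.01 0.13 0 0 -40" --pt "1 -0.195 0.01 0.165 0 0 -50" --pt "1 -0.195 0.01 0.198 0 0 -60" --pt "1 -0.195 0.01 0.198 0 0 -68.7" --pt "1 -0.195 0.01 0.198 0 0 -68.7" --pt "1 -0.195 0.01 0.198 0 0 -68.7"

```text
clock: 8.93
position: [555.3, -146.3, 230.9]
ee_rot: [0.92, -0.392, 0.002, 0.001]
contact_force: [0.1, 0.7, 0.1]
gripper_width: 85.4
grasp_force: 0.0
```

Run:
```python
from fit import *
st(); im=cam('wrist'); np.save('w3.npy',dict(im),allow_pickle=True)
for t in ('long_carton','small_tray','small_carton'): print(t,[(np.round(d['centre'],1).tolist(),round(d['p'],2),at_z(im,d['centre'],3 if 'tray' in t else 0)[:2].round(1).tolist()) for d in arm.spot_point('wrist',t)[:3]])
save(im,'w3.png',scale=1.5)
```

```text
t 8.925 p [ 555.3 -146.3  230.9] yaw -46.11 q [ 0.026  0.297 -0.124  0.003 -1.146  0.739] F [0.1 0.7 0.1] w 85.4 g 0.0
long_carton [([256.0, 151.3], 0.72, [554.3, -144.6])]
small_tray [([221.0, 32.7], 0.74, [663.8, -207.9]), ([339.2, 209.0], 0.2, [435.3, -163.2])]
small_carton [([358.1, 100.8], 0.9, [513.6, -260.3]), ([454.8, 180.1], 0.6, [365.3, -279.2])]
```

View pics/w3.png

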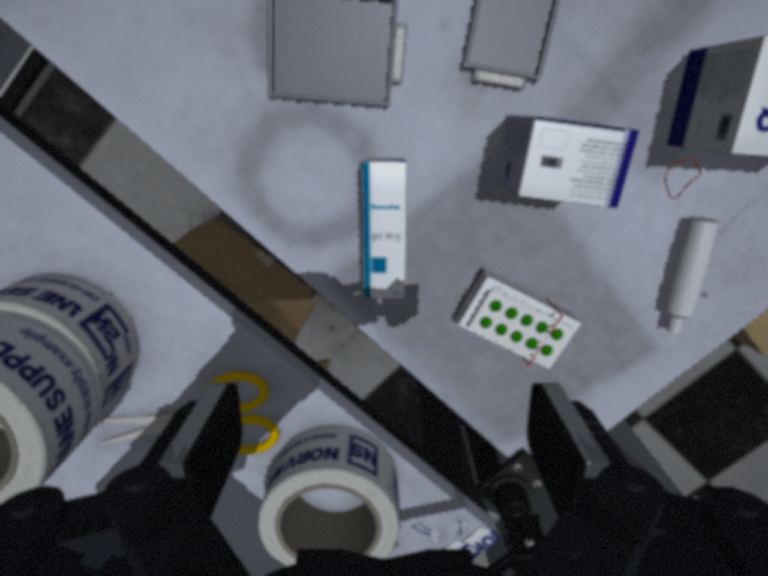

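Run:
```python
from fit import *
im=np.load('w3.npy',allow_pickle=True).item()
C=lambda q:np.array(q)/1.5-.3
a,b,c,d=[at_z(im,p,26)[:2] for p in C([(362,161),(406,161),(404,284),(367,290)])]
m=(a+b)/2; ax=(b-a); yv=ax/np.linalg.norm(ax); xv=np.array([-yv[1],yv[0]]); print('w',np.linalg.norm(ax),m, 'lens',np.linalg.norm(c-b),np.linalg.norm(d-a))
# right edge direction
r=(b-c)/np.linalg.norm(b-c); l=(a-d)/np.linalg.norm(a-d); print('yaws',np.degrees(np.arctan2(r[1],r[0])),np.degrees(np.arctan2(l[1],l[0])))
for yw in (-45,-47): print('centre',m-49.5*np.array([np.cos(np.radians(yw)),np.sin(np.radians(yw))]))
fitrect(im,C([(268,96),(388,104),(392,0),(273,0)]),9,(83,67),'small tray (rough)')
fitrect(im,C([(533,118),(637,130),(618,207),(521,195)]),75,(61,45),'small')
inc([((554.5,-146,100),-46),((554.5,-146,8),-46)])
```

```text
w 29.516884141046837 [ 590.05097349 -181.36349417] lens 87.36355640766361 92.0468260334718
yaws -46.25899308556392 -44.666669393788105
centre [ 555.04918782 -146.3617085 ]
centre [ 556.29205466 -145.16148594]
small tray (rough) centre [ 662.9 -206.2] x-axis yaw 41.0 rms 4.8 edges [81. 62. 76. 58.]
small centre [ 512.1 -260.8] x-axis yaw 37.9 rms 1.6 edges [59. 44. 58. 43.]
(554.5, -146, 100) -46 -> [-0.0011, 0.0001, 0.1308] [0.0, -0.21, -0.04] dist 0.131
(554.5, -146, 8) -46 -> [-0.0014, 0.0001, 0.2228] [0.0, -0.21, -0.04] dist 0.223
```

Request:
servo_tool --pt "1 0 0 0.06 0 0 0" --pt "1 0 0 0.12 0 0 0" --pt "1 0 0 0.17 0 0 0" --pt "1 0 0 0.205 0 0 0" --pt "1 0 0 0.223 0 0 0" --pt "1 0 0 0.223 0 0 0" --pt "0.2 0 0 0.223 0 0 0" --pt "0.2 0 0 0.223 0 0 0" --pt "0.2 0 0 0.223 0 0 0" --pt "0.2 0 0 0.223 0 0 0" --pt "0.2 0 0 0.223 0 0 0"

```text
clock: 10.5
position: [556.2, -146.8, 8.5]
ee_rot: [0.921, -0.39, 0.002, 0.001]
contact_force: [-0.4, 1.5, 5.9]
gripper_width: 30.3
grasp_force: 60.5
```

Run:
```python
from fit import *
st()
```

```text
t 10.5 p [ 556.2 -146.8    8.5] yaw -45.95 q [ 0.025  0.551 -0.371  0.005 -0.645  0.74 ] F [-0.4  1.5  5.9] w 30.3 g 60.5
```

Run:
```python
from fit import *
inc([((556,-147,150),-46),((560,-263,200),-54.5)])
```

```text
(556, -147, 150) -46 -> [0.0007, 0.0002, -0.1415] [-0.04, -0.27, 0.05] dist 0.141
(560, -263, 200) -54.5 -> [0.0871, 0.0779, -0.1911] [-0.06, -0.27, 8.55] dist 0.224
```

Request:
servo_tool --pt "0.2 0 0 -0.03 0 0 0" --pt "0.2 0 0 -0.08 0 0 0" --pt "0.2 0 0 -0.13 0 0 0" --pt "0.2 0.02 0.02 -0.17 0 0 2" --pt "0.2 0.05 0.045 -0.19 0 0 5" --pt "0.2 0.08 0.07 -0.19 0 0 8" --pt "0.2 0.087 0.078 -0.19 0 0 8.5" --pt "0.2 0.087 0.078 -0.19 0 0 8.5" --pt "0.2 0.087 0.078 -0.19 0 0 8.5"

```text
clock: 11.62
position: [559.1, -262.2, 197.2]
ee_rot: [0.889, -0.457, 0.001, 0.001]
contact_force: [0.8, -0.5, 0.1]
gripper_width: 29.9
grasp_force: 59.7
```

Run:
```python
from fit import *
st(); im=cam('wrist'); np.save('w4.npy',dict(im),allow_pickle=True)
for t in ('long_tray','large_tray','small_tray'): print(t,[(np.round(d['centre'],1).tolist(),round(d['p'],2),at_z(im,d['centre'],0)[:2].round(1).tolist()) for d in arm.spot_point('wrist',t)[:3]])
save(im,'w4.png',scale=1.5)
```

```text
t 11.625 p [ 559.1 -262.2  197.2] yaw -54.42 q [-0.176  0.396 -0.064  0.002 -1.11   0.796] F [ 0.8 -0.5  0.1] w 29.9 g 59.7
long_tray [([256.0, 77.8], 0.72, [604.0, -324.7])]
large_tray [([367.0, 21.9], 0.76, [550.0, -422.1]), ([255.1, 73.7], 0.49, [606.8, -327.2]), ([140.7, 139.9], 0.32, [664.2, -207.9])]
small_tray [([140.1, 139.8], 0.87, [664.8, -207.6])]
```

View pics/w4.png

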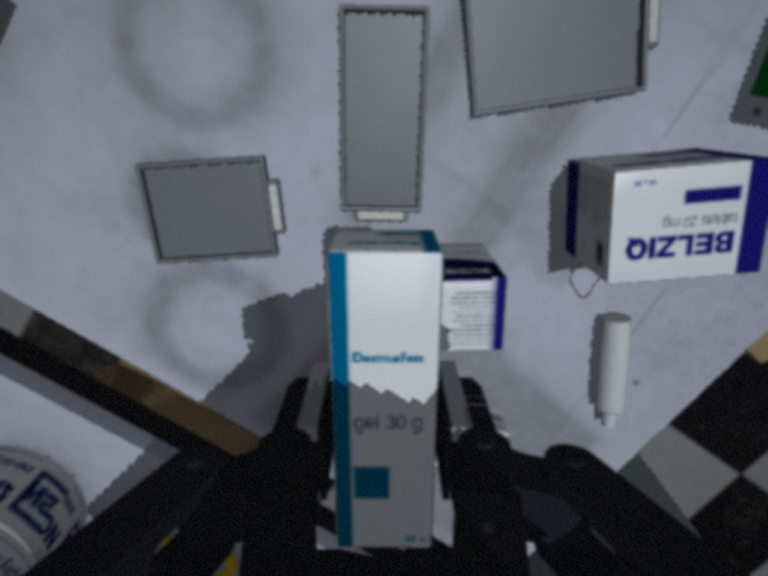

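Run:
```python
from fit import *
im=np.load('w4.npy',allow_pickle=True).item()
C=lambda q:np.array(q)/1.5-.2
fitrect(im,C([(341,7),(428,9),(421,212),(340,211)]),9,(121,53),'long_tray')
fitrect(im,C([(138,165),(266,155),(280,253),(158,262)]),9,(67,83),'small_tray')
a,b,l,r=[at_z(im,p,9)[:2] for p in C([(473,117),(642,91),(462,0),(645,0)])]
yv=(a-b)/np.linalg.norm(a-b); print('large: corners',a,b,np.linalg.norm(a-b),'dirs',[np.degrees(np.arctan2(*v[::-1])).round(1) for v in (yv,l-a,r-b)])
x,y,w=fitrect(im,C([(331,248),(441,248),(432,545),(338,547)]),197.2+17.5,(99,31),'carton in hand')
print('off',x-559.1,y+262.2)
fitrect(im,C([(445,278),(503,278),(501,348),(443,352)]),75,(61,45),'small vis')
```

```text
long_tray centre [ 605.2 -324.4] x-axis yaw -55.6 rms 1.3 edges [ 51. 119.  53. 119.]
small_tray centre [ 663.  -210.7] x-axis yaw -50.4 rms 1.3 edges [82. 65. 84. 65.]
large: corners [ 559.26593893 -356.81579136] [ 485.06712215 -427.87743414] 102.73860757286924 dirs [np.float64(43.8), np.float64(-45.4), np.float64(-46.5)]
carton in hand centre [ 559.  -262.6] x-axis yaw -54.5 rms 1.4 edges [28. 97. 30. 98.]
off -0.1411459825375232 -0.4481845825807227
small vis centre [ 502.  -268.5] x-axis yaw -52.5 rms 10.5 edges [32. 43. 34. 45.]
```

Run:
```python
from fit import *
inc([((605.5,-325,197),-55.5),((605.5,-325,60),-55.5),((605.5,-325,12),-55.5)])
```

```text
(605.5, -325, 197) -55.5 -> [0.0778, -0.0008, 0.0009] [0.01, -0.18, 1.1] dist 0.078
(605.5, -325, 60) -55.5 -> [0.0774, -0.0009, 0.1379] [0.01, -0.18, 1.1] dist 0.158
(605.5, -325, 12) -55.5 -> [0.0773, -0.0009, 0.1859] [0.01, -0.18, 1.1] dist 0.201
```

Request:
servo_tool --pt "0.2 0.04 0 0 0 0 1.1" --pt "0.2 0.077 -0.001 0.03 0 0 1.1" --pt "0.2 0.077 -0.001 0.09 0 0 1.1" --pt "0.2 0.077 -0.001 0.14 0 0 1.1" --pt "0.2 0.077 -0.001 0.165 0 0 1.1" --pt "0.2 0.077 -0.001 0.178 0 0 1.1" --pt "0.2 0.077 -0.001 0.183 0 0 1.1" --pt "0.2 0.077 -0.001 0.183 0 0 1.1"

```text
clock: 12.82
position: [605.9, -325.7, 15.9]
ee_rot: [0.885, -0.466, 0.002, 0.001]
contact_force: [0.3, 0.6, -0.6]
gripper_width: 29.6
grasp_force: 59.7
```

Run:
```python
from fit import *
st()
inc([((605.5,-325,12),-55.5)])
```

```text
t 12.825 p [ 605.9 -325.7   15.9] yaw -55.55 q [-0.258  0.684 -0.059  0.003 -0.824  0.857] F [ 0.3  0.6 -0.6] w 29.6 g 59.7
(605.5, -325, 12) -55.5 -> [-0.0009, -0.0001, 0.0039] [-0.04, -0.26, -0.05] dist 0.004
```

Request:
servo_tool --pt "0.2 0 0 0.002 0 0 0" --pt "0.2 0 0 0.0035 0 0 0" --pt "0.2 0 0 0.0035 0 0 0" --pt "0.55 0 0 0.0035 0 0 0" --pt "0.55 0 0 0.0035 0 0 0" --pt "0.55 0 0 0.0035 0 0 0" --pt "0.6 0 0 -0.02 0 0 0" --pt "0.8 0 0 -0.06 0 0 0" --pt "1 0 0 -0.12 0 0 0" --pt "1 0 0 -0.17 0 0 0" --pt "1 0 0 -0.185 0 0 0" --pt "1 0 0 -0.185 0 0 0"

```text
clock: 14.32
position: [605.1, -325.1, 200.8]
ee_rot: [0.885, -0.466, 0.002, 0.0]
contact_force: [0.7, 0.6, -1.0]
gripper_width: 85.5
grasp_force: 0.0
```

Run:
```python
from fit import *
st(); im=cam('wrist'); np.save('w5.npy',dict(im),allow_pickle=True); save(im,'w5.png',scale=1.5)
inc([((512,-260.5,200),-52),((512,-260.5,120),-52),((512,-260.5,40),-52)])
```

```text
t 14.325 p [ 605.1 -325.1  200.8] yaw -55.59 q [-0.257  0.508  0.129  0.002 -1.188  0.857] F [ 0.7  0.6 -1. ] w 85.5 g 0.0
(512, -260.5, 200) -52 -> [-0.1052, 0.0399, -0.0013] [0.04, -0.08, -3.6] dist 0.112
(512, -260.5, 120) -52 -> [-0.1053, 0.0398, 0.0787] [0.04, -0.08, -3.6] dist 0.137
(512, -260.5, 40) -52 -> [-0.1054, 0.0398, 0.1587] [0.04, -0.08, -3.6] dist 0.195
```

View pics/w5.png

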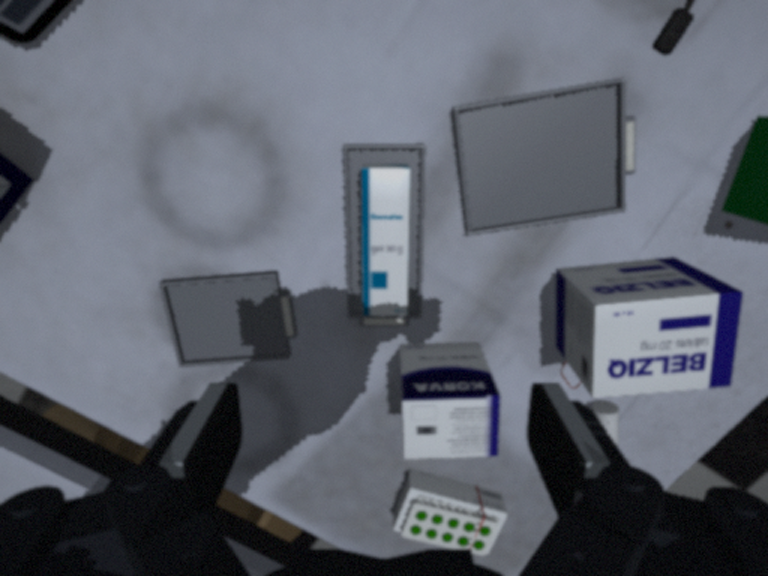

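The long carton lies inside the long tray: carton at (386,240), rim spanning x 343–425 and y 145–318. Next is the small carton, top at (450,425).

Run:
```python
from fit import *
im=np.load('w5.npy',allow_pickle=True).item()
C=lambda q:np.array(q)/1.5-.2
fitrect(im,C([(452,108),(622,80),(624,210),(467,235)]),9,(84,106),'large_tray')
fitrect(im,C([(162,282),(279,271),(291,355),(181,364)]),9,(67,83),'small_tray')
fitrect(im,C([(402,394),(497,393),(497,456),(404,459)]),75,(45,61),'small')
fitrect(im,C([(594,307),(738,290),(728,384),(594,394)]),72,(62,84),'large')
fitrect(im,C([(363,168),(410,168),(408,304),(364,306)]),29,(99,31),'long')
```

```text
large_tray centre [ 551.  -423.2] x-axis yaw -46.3 rms 1.5 edges [104.  81. 104.  82.]
small_tray centre [ 663.7 -211.8] x-axis yaw -50.6 rms 1.4 edges [83. 65. 82. 64.]
small centre [ 513.  -262.2] x-axis yaw -53.4 rms 1.7 edges [57. 46. 59. 47.]
large centre [ 442.2 -376.7] x-axis yaw -48.8 rms 2.7 edges [80. 61. 79. 58.]
long centre [ 606.4 -328.4] x-axis yaw -55.6 rms 4.8 edges [29. 89. 29. 90.]
```

Run:
```python
from fit import *
inc([((513,-261.5,200),-143),((513,-261.5,42),-143)])
```

```text
(513, -261.5, 200) -143 -> [-0.1038, 0.0396, -0.0013] [-0.03, -0.09, 87.4] dist 0.111
(513, -261.5, 42) -143 -> [-0.104, 0.0395, 0.1567] [-0.03, -0.09, 87.4] dist 0.192
```

Request:
servo_tool --pt "1 -0.03 0.01 0 0 0 10" --pt "1 -0.06 0.02 0 0 0 20" --pt "1 -0.09 0.03 0 0 0 30" --pt "1 -0.104 0.04 0 0 0 40" --pt "1 -0.104 0.04 0 0 0 50" --pt "1 -0.104 0.04 0 0 0 60" --pt "1 -0.104 0.04 0 0 0 70" --pt "1 -0.104 0.04 0 0 0 80" --pt "1 -0.104 0.04 0 0 0 87.4" --pt "1 -0.104 0.04 0 0 0 87.4"

```text
clock: 15.62
position: [512.0, -261.7, 197.2]
ee_rot: [-0.318, 0.948, -0.0, -0.002]
contact_force: [0.2, -0.4, -0.2]
gripper_width: 85.6
grasp_force: 0.0
```

Run:
```python
from fit import *
st(); im=cam('wrist'); np.save('w6.npy',dict(im),allow_pickle=True); save(im,'w6.png',scale=1.5)
for t in ('small_carton','large_carton'): print(t,[(np.round(d['centre'],1).tolist(),round(d['p'],2),at_z(im,d['centre'],0)[:2].round(1).tolist()) for d in arm.spot_point('wrist',t)[:3]])
inc([((513,-261.5,42),-143)])
```

```text
t 15.625 p [ 512.  -261.7  197.2] yaw -142.9 q [-0.19   0.328 -0.168  0.002 -1.077 -0.735] F [ 0.2 -0.4 -0.2] w 85.6 g 0.0
small_carton [([256.3, 155.5], 0.85, [509.4, -261.3])]
large_carton [([202.8, 19.6], 0.56, [438.1, -376.0])]
(513, -261.5, 42) -143 -> [-0.0008, 0.0003, 0.1564] [-0.08, -0.1, 0.11] dist 0.156
```

View pics/w6.png

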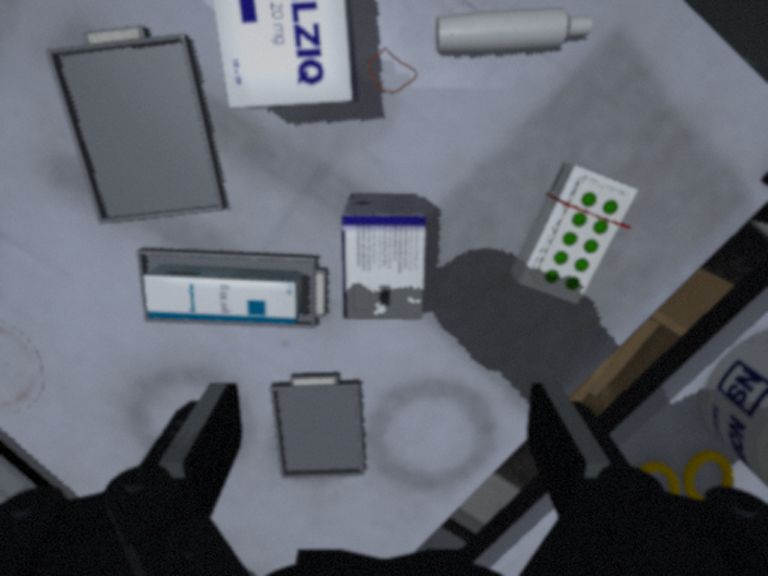

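Run:
```python
from fit import *
im=np.load('w6.npy',allow_pickle=True).item()
C=lambda q:np.array(q)/1.5-.2
fitrect(im,C([(143,275),(298,277),(297,322),(146,320)]),29,(99,31),'long')
fitrect(im,C([(139,250),(320,257),(319,325),(146,322)]),9,(121,53),'long tray')
fitrect(im,C([(343,216),(427,216),(424,318),(345,318)]),75,(45,61),'small')
fitrect(im,C([(272,382),(361,381),(367,471),(284,475)]),9,(67,83),'small tray')
fitrect(im,C([(52,52),(187,36),(228,208),(101,221)]),9,(84,106),'large tray')
```

```text
long centre [ 603.6 -324.8] x-axis yaw -54.1 rms 1.2 edges [100.  32. 100.  32.]
long tray centre [ 603.6 -323.7] x-axis yaw -54.9 rms 1.3 edges [122.  51. 122.  53.]
small centre [ 510.7 -260.5] x-axis yaw -53.1 rms 1.2 edges [45. 59. 45. 59.]
small tray centre [ 659.7 -208.9] x-axis yaw -50.6 rms 0.9 edges [66. 81. 66. 84.]
large tray centre [ 548.  -421.6] x-axis yaw -46.5 rms 2.1 edges [ 81. 103.  85. 102.]
```

Request:
servo_tool --pt "1 0 0 0.05 0 0 0" --pt "1 0 0 0.1 0 0 0" --pt "1 0 0 0.14 0 0 0" --pt "1 0 0 0.156 0 0 0" --pt "1 0 0 0.156 0 0 0" --pt "0.3 0 0 0.156 0 0 0" --pt "0.3 0 0 0.156 0 0 0" --pt "0.3 0 0 0.156 0 0 0" --pt "0.3 0 0 0.156 0 0 0"

```text
clock: 16.9
position: [514.2, -262.5, 45.3]
ee_rot: [-0.318, 0.948, -0.002, 0.001]
contact_force: [-0.9, 0.9, 6.0]
gripper_width: 44.8
grasp_force: 61.8
```

Run:
```python
from fit import *
st()
inc([((512,-261,160),-143),((661.7,-210,160),-140.5),((661.7,-210,47),-140.5)])
```

```text
t 16.9 p [ 514.2 -262.5   45.3] yaw -142.94 q [-0.19   0.5   -0.339  0.004 -0.727 -0.737] F [-0.9  0.9  6. ] w 44.8 g 61.8
(512, -261, 160) -143 -> [0.0007, 0.0019, -0.1147] [-0.3, 0.06, 0.06] dist 0.115
(661.7, -210, 160) -140.5 -> [-0.1495, -0.0476, -0.1143] [-0.3, 0.06, -2.44] dist 0.194
(661.7, -210, 47) -140.5 -> [-0.1494, -0.047, -0.0013] [-0.3, 0.06, -2.44] dist 0.157
```

Request:
servo_tool --pt "0.3 0 0 -0.03 0 0 0" --pt "0.3 0 0 -0.08 0 0 0" --pt "0.3 -0.02 -0.005 -0.11 0 0 0" --pt "0.3 -0.07 -0.02 -0.115 0 0 -1" --pt "0.3 -0.12 -0.035 -0.115 0 0 -2" --pt "0.3 -0.15 -0.048 -0.115 0 0 -2.4" --pt "0.3 -0.15 -0.048 -0.115 0 0 -2.4" --pt "0.3 -0.15 -0.048 -0.08 0 0 -2.4" --pt "0.3 -0.15 -0.048 -0.08 0 0 -2.4"

```text
clock: 18.02
position: [658.7, -209.9, 120.4]
ee_rot: [-0.337, 0.942, 0.001, -0.003]
contact_force: [0.4, -0.1, -1.3]
gripper_width: 44.3
grasp_force: 61.5
```

Run:
```python
from fit import *
st()
inc([((662.5,-209.5,60),-140.5),((662.5,-209.5,48.5),-140.5)])
```

```text
t 18.025 p [ 658.7 -209.9  120.4] yaw -140.64 q [-0.075  0.583  0.05   0.002 -1.044 -0.81 ] F [ 0.4 -0.1 -1.3] w 44.3 g 61.5
(662.5, -209.5, 60) -140.5 -> [-0.0035, -0.0022, 0.0604] [0.19, -0.31, -0.14] dist 0.061
(662.5, -209.5, 48.5) -140.5 -> [-0.0036, -0.0023, 0.0719] [0.19, -0.31, -0.14] dist 0.072
```

Request:
servo_tool --pt "0.3 -0.003 -0.002 0.03 0 0 0" --pt "0.3 -0.003 -0.002 0.055 0 0 0" --pt "0.3 -0.003 -0.002 0.06 0 0 0" --pt "0.3 -0.003 -0.002 0.06 0 0 0" --pt "0.3 -0.003 -0.002 0.06 0 0 0"

```text
clock: 18.65
position: [666.6, -210.3, 65.7]
ee_rot: [-0.337, 0.941, -0.002, 0.002]
contact_force: [-0.2, 0.1, -0.8]
gripper_width: 44.6
grasp_force: 61.5
```

Run:
```python
from fit import *
st()
inc([((662.5,-209.5,48.5),-140.5)])
```

```text
t 18.65 p [ 666.6 -210.3   65.7] yaw -140.56 q [-0.074  0.643  0.009  0.004 -0.932 -0.811] F [-0.2  0.1 -0.8] w 44.6 g 61.5
(662.5, -209.5, 48.5) -140.5 -> [0.0026, 0.0033, 0.0171] [-0.32, 0.08, -0.06] dist 0.018
```

Request:
servo_tool --pt "0.3 0 0 0.01 0 0 0" --pt "0.3 0 0 0.01 0 0 0" --pt "0.3 0 0 0.01 0 0 0" --pt "0.3 0 0 0.01 0 0 0" --pt "0.3 0 0 0.01 0 0 0" --pt "0.3 0 0 0.01 0 0 0"

```text
clock: 19.4
position: [665.6, -210.1, 53.8]
ee_rot: [-0.337, 0.941, -0.002, 0.0]
contact_force: [0.8, -0.4, -1.0]
gripper_width: 44.1
grasp_force: 61.5
```

Run:
```python
from fit import *
for i in range(3): st(); arm.get_image('side')
im=cam('wrist'); np.save('w7.npy',dict(im),allow_pickle=True)
inc([((662.5,-209.5,48.5),-140.5)])
```

```text
t 19.4 p [ 665.6 -210.1   53.8] yaw -140.58 q [-0.074  0.655 -0.001  0.003 -0.912 -0.811] F [ 0.8 -0.4 -1. ] w 44.1 g 61.5
t 19.45 p [ 665.6 -210.1   53.8] yaw -140.58 q [-0.074  0.655 -0.001  0.003 -0.912 -0.811] F [ 0.6 -0.  -0.6] w 44.5 g 61.5
t 19.5 p [ 665.6 -210.    53.7] yaw -140.58 q [-0.074  0.655 -0.001  0.003 -0.912 -0.811] F [-0.5  0.5 -0.8] w 44.0 g 61.5
(662.5, -209.5, 48.5) -140.5 -> [0.0021, 0.0024, 0.0052] [-0.18, -0.03, -0.08] dist 0.006
```

Request:
servo_tool --pt "0.3 0.002 0.0025 0 0 0 0" --pt "0.3 0.002 0.0025 0.002 0 0 0" --pt "0.3 0.002 0.0025 0.005 0 0 0" --pt "0.3 0.002 0.0025 0.005 0 0 0" --pt "0.3 0.002 0.0025 0.005 0 0 0" --pt "0.8 0.002 0.0025 0.005 0 0 0" --pt "0.8 0.002 0.0025 0.005 0 0 0" --pt "0.8 0.002 0.0025 0.005 0 0 0" --pt "0.8 0.002 0.0025 -0.03 0 0 0" --pt "1 0.002 0.0025 -0.08 0 0 0" --pt "1 0.002 0.0025 -0.14 0 0 0" --pt "1 0.002 0.0025 -0.15 0 0 0"

```text
clock: 21.1
position: [664.7, -209.7, 210.3]
ee_rot: [-0.338, 0.941, -0.005, 0.005]
contact_force: [-0.1, -0.4, -0.5]
gripper_width: 85.5
grasp_force: 0.0
```

Run:
```python
from fit import *
st(); inc([((441,-376,200),-139)])
```

```text
t 21.1 p [ 664.7 -209.7  210.3] yaw -140.54 q [-0.072  0.514  0.163  0.005 -1.207 -0.811] F [-0.1 -0.4 -0.5] w 85.5 g 0.0
(441, -376, 200) -139 -> [0.2785, 0.0138, 0.0083] [-0.7, 0.36, -1.54] dist 0.279
```

Request:
servo_tool --pt "1 0.04 0.002 0.002 0 0 0" --pt "1 0.09 0.005 0.003 0 0 0" --pt "1 0.13 0.006 0.004 0 0 -0.5" --pt "1 0.145 0.007 0.005 -0.7 0.3 -1" --pt "1 0.145 0.007 0.005 -0.7 0.3 -1.5" --pt "1 0.145 0.007 0.005 -0.7 0.3 -1.5"

```text
clock: 21.85
position: [546.7, -295.2, 198.4]
ee_rot: [-0.35, 0.937, 0.003, -0.004]
contact_force: [-0.4, 0.6, 0.4]
gripper_width: 85.1
grasp_force: 0.0
```

Run:
```python
from fit import *
st(); im=cam('wrist'); np.save('w8.npy',dict(im),allow_pickle=True); save(im,'w8.png',scale=1.5)
inc([((441,-376,200),-139)])
```

```text
t 21.85 p [ 546.7 -295.2  198.4] yaw -139.03 q [-2.350e-01  4.070e-01 -4.200e-02 -1.000e-03 -1.132e+00 -6.200e-01] F [-0.4  0.6  0.4] w 85.1 g 0.0
(441, -376, 200) -139 -> [0.133, 0.0082, -0.0008] [0.53, -0.32, -0.01] dist 0.133
```

View pics/w8.png

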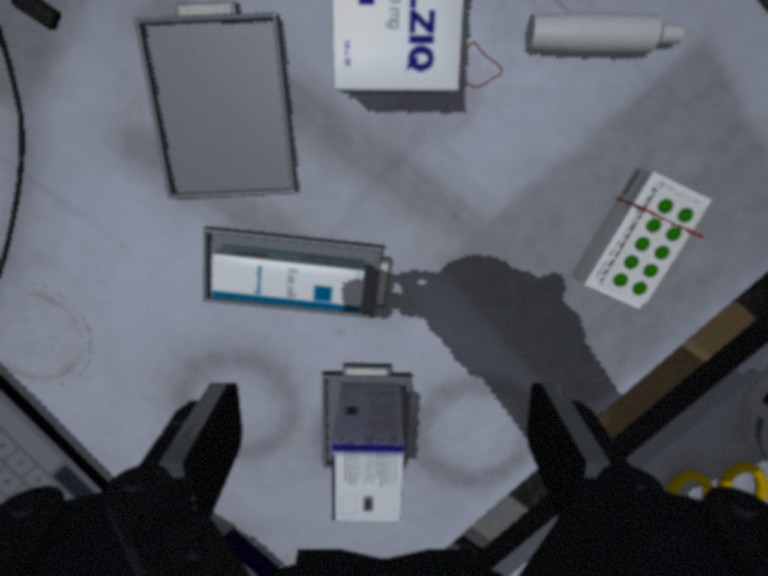

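Run:
```python
from fit import *
im=np.load('w8.npy',allow_pickle=True).item()
C=lambda q:np.array(q)/1.5-.2
fitrect(im,C([(139,20),(280,14),(299,191),(171,198)]),9,(84,106),'large tray')
fitrect(im,C([(334,452),(404,452),(400,522),(333,521)]),78,(45,61),'small')
fitrect(im,C([(323,374),(411,374),(414,462),(324,465)]),9,(67,83),'small tray')
inc([((440.5,-376,200),-138.5)])
```

```text
large tray centre [ 548.1 -421.9] x-axis yaw -46.4 rms 1.5 edges [ 82. 103.  84. 104.]
small centre [ 661.6 -206.1] x-axis yaw -50.8 rms 3.5 edges [43. 55. 44. 54.]
small tray centre [ 660.2 -209. ] x-axis yaw -48.4 rms 2.4 edges [65. 78. 71. 81.]
(440.5, -376, 200) -138.5 -> [0.1334, 0.0086, -0.0008] [0.53, -0.31, -0.51] dist 0.134
```

The small carton stands inside the small tray, base front edge at y≈386 and the rim around it. Next is the large carton.

Request:
servo_tool --pt "1 0.05 0.003 0 0 0 0" --pt "1 0.1 0.006 0 0 0 -0.5" --pt "1 0.125 0.008 0 0.5 -0.3 -0.5" --pt "1 0.133 0.0085 0 0.5 -0.3 -0.5" --pt "1 0.133 0.0085 0 0.5 -0.3 -0.5" --pt "1 0.133 0.0085 0 0.5 -0.3 -0.5" --pt "1 0.133 0.0085 0 0.5 -0.3 -0.5"

```text
clock: 22.78
position: [440.6, -375.8, 199.4]
ee_rot: [-0.354, 0.935, 0.0, -0.0]
contact_force: [0.1, -0.1, 0.2]
gripper_width: 85.3
grasp_force: 0.0
```

Run:
```python
from fit import *
st(); im=cam('wrist'); np.save('w9.npy',dict(im),allow_pickle=True)
print([(np.round(d['centre'],1).tolist(),round(d['p'],2),at_z(im,d['centre'],0)[:2].round(1).tolist()) for d in arm.spot_point('wrist','large_carton')[:3]],arm.look_for('wrist','large_carton')[:2])
# horizontal extent of the white top around the carton's middle row
c=im['color'].astype(int); 
for row in (140,160,180):
    g=c[row].sum(1)/3; e=np.abs(np.diff(cv2.GaussianBlur(g.reshape(1,-1).astype(np.float32),(5,1),0)[0])); k=[i for i in range(180,332) if e[i]>9 and e[i]==e[i-2:i+3].max()]; print(row,k)
inc([((440.5,-376,40),-138.5)])
```

```text
t 22.775 p [ 440.6 -375.8  199.4] yaw -138.5 q [-0.427  0.332 -0.156  0.    -1.084 -0.42 ] F [ 0.1 -0.1  0.2] w 85.3 g 0.0
[([254.0, 154.6], 0.8, [439.6, -377.4]), ([168.5, 27.5], 0.6, [402.1, -514.9])] [{'box': [256.0, 169.4, 76.6, 110.6], 'p': 0.78}, {'box': [152.8, 45.4, 117.1, 90.8], 'p': 0.72}]
140 [217, 298]
160 [186, 190, 217, 232, 240, 249, 255, 262, 275, 292, 298, 331]
180 [188, 192, 217, 232, 240, 260, 264, 291]
(440.5, -376, 40) -138.5 -> [-0.0004, -0.0003, 0.1595] [0.03, -0.02, -0.03] dist 0.159
```

Request:
servo_tool --pt "1 0 0 0.05 0 0 0" --pt "1 0 0 0.09 0 0 0" --pt "1 0 0 0.12 0 0 0" --pt "1 0 0 0.145 0 0 0" --pt "1 0 0 0.158 0 0 0" --pt "1 0 0 0.158 0 0 0" --pt "1 0 0 0.158 0 0 0" --pt "0.5 0 0 0.158 0 0 0" --pt "0.5 0 0 0.158 0 0 0" --pt "0.5 0 0 0.158 0 0 0" --pt "0.5 0 0 0.158 0 0 0"

```text
clock: 24.3
position: [440.6, -376.9, 43.0]
ee_rot: [-0.354, 0.935, -0.001, 0.001]
contact_force: [0.7, 0.8, 6.6]
gripper_width: 61.3
grasp_force: 67.2
```

Run:
```python
from fit import *
st()
inc([((440.5,-376,130),-138.5),((549.8,-422.5,130),-136.4)])
```

```text
t 24.3 p [ 440.6 -376.9   43. ] yaw -138.55 q [-0.428  0.508 -0.331  0.001 -0.73  -0.42 ] F [0.7 0.8 6.6] w 61.3 g 67.2
(440.5, -376, 130) -138.5 -> [-0.0005, 0.0005, -0.087] [-0.13, 0.02, -0.05] dist 0.087
(549.8, -422.5, 130) -136.4 -> [-0.0517, -0.1067, -0.0867] [-0.13, 0.02, -2.15] dist 0.147
```

Request:
servo_tool --pt "0.5 0 0 -0.03 0 0 0" --pt "0.5 0 0 -0.06 0 0 0" --pt "0.5 -0.01 -0.02 -0.08 0 0 0" --pt "0.5 -0.025 -0.05 -0.085 0 0 -1" --pt "0.5 -0.04 -0.08 -0.085 0 0 -2" --pt "0.5 -0.05 -0.105 -0.08 0 0 -2.1" --pt "0.5 -0.052 -0.107 -0.05 0 0 -2.1" --pt "0.5 -0.052 -0.107 -0.025 0 0 -2.1" --pt "0.5 -0.052 -0.107 -0.02 0 0 -2.1" --pt "0.5 -0.052 -0.107 -0.02 0 0 -2.1" --pt "0.5 -0.052 -0.107 -0.02 0 0 -2.1" --pt "0.5 -0.052 -0.107 -0.02 0 0 -2.1"

```text
clock: 25.8
position: [549.9, -422.4, 62.8]
ee_rot: [-0.371, 0.929, -0.001, 0.0]
contact_force: [-0.7, 0.1, -1.4]
gripper_width: 61.0
grasp_force: 66.5
```

Run:
```python
from fit import *
st()
inc([((549.8,-422.5,46.3),-136.4)])
```

```text
t 25.8 p [ 549.9 -422.4   62.8] yaw -136.48 q [-0.422  0.639 -0.005  0.    -0.925 -0.389] F [-0.7  0.1 -1.4] w 61.0 g 66.5
(549.8, -422.5, 46.3) -136.4 -> [0.0001, 0.0001, 0.0165] [-0.09, 0.02, -0.08] dist 0.016
```

Request:
servo_tool --pt "0.5 0 0 0.008 0 0 0" --pt "0.5 0 0 0.013 0 0 0" --pt "0.5 0 0 0.0165 0 0 0" --pt "0.5 0 0 0.0165 0 0 0" --pt "0.5 0 0 0.0165 0 0 0" --pt "0.95 0 0 0.0165 0 0 0" --pt "0.95 0 0 0.0165 0 0 0" --pt "0.95 0 0 0.0165 0 0 0" --pt "1 0 0 -0.02 0 0 0" --pt "1 0 0 -0.07 0 0 0" --pt "1 0 0 -0.13 0 0 0" --pt "1 0 0 -0.16 0 0 0"

```text
clock: 27.3
position: [550.6, -423.0, 226.0]
ee_rot: [-0.371, 0.929, -0.002, 0.002]
contact_force: [0.4, -0.2, -0.8]
gripper_width: 85.5
grasp_force: 0.0
```

Run:
```python
from fit import *
st()
inc([((480,-390,350),-115)])
```

```text
t 27.3 p [ 550.6 -423.   226. ] yaw -136.46 q [-4.220e-01  5.050e-01  1.870e-01  1.000e-03 -1.248e+00 -3.890e-01] F [ 0.4 -0.2 -0.8] w 85.5 g 0.0
(480, -390, 350) -115 -> [0.0283, 0.0719, -0.1245] [-0.33, 0.0, -21.46] dist 0.146
```

Request:
servo_tool --pt "1 0 0 -0.05 0 0 -10" --pt "1 0.015 0.04 -0.1 0 0 -20" --pt "1 0.028 0.07 -0.125 0 0 -21.4" --pt "1 0.028 0.07 -0.125 0 0 -21.4" --pt "1 0.028 0.07 -0.125 0 0 -21.4" --pt "1 0.028 0.07 -0.125 0 0 -21.4"

```text
clock: 28.05
position: [481.4, -390.7, 344.3]
ee_rot: [-0.537, 0.844, 0.002, -0.001]
contact_force: [1.4, -0.8, -1.2]
gripper_width: 85.4
grasp_force: 0.0
```

Run:
```python
from fit import *
st(); im=cam('wrist'); np.save('w10.npy',dict(im),allow_pickle=True)
b=im['color'][0:260,110:390,::-1]; a=cam('side')['color'][100:280,130:350,::-1]
a=cv2.resize(a,None,fx=1.8,fy=1.8,interpolation=cv2.INTER_CUBIC); b=cv2.resize(b,None,fx=1.42,fy=1.42,interpolation=cv2.INTER_CUBIC)
o=np.zeros((600,800,3),np.uint8); o[:a.shape[0],:a.shape[1]]=a; o[:b.shape[0],400:400+b.shape[1]]=b[:,:400]; cv2.imwrite('pics/fin.png',o)
for t in things[:6]: print(t,[(round(d['p'],2),at_z(im,d['centre'],3)[:2].round(1).tolist()) for d in arm.spot_point('wrist',t)[:2]])
```

```text
t 28.05 p [ 481.4 -390.7  344.3] yaw -115.08 q [-0.421  0.328  0.201 -0.    -1.448 -0.017] F [ 1.4 -0.8 -1.2] w 85.4 g 0.0
long_carton [(0.9, [604.0, -324.8])]
small_carton [(0.58, [657.6, -208.9])]
large_carton [(0.69, [548.3, -422.2]), (0.67, [401.8, -513.8])]
long_tray [(0.58, [606.2, -323.8])]
small_tray [(0.65, [661.5, -207.3])]
large_tray []
```

View pics/fin.png

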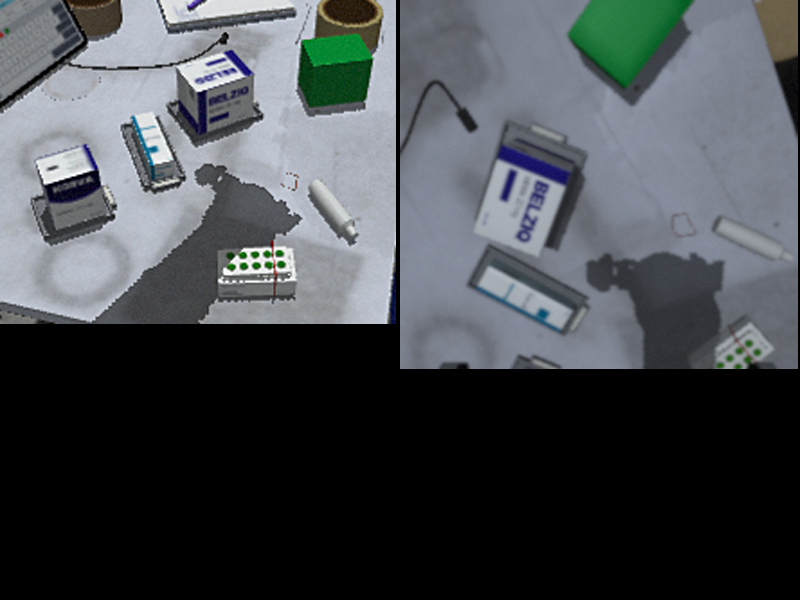

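The side view shows all three cartons upright in their trays: small at (68,188), long at (152,145), large at (215,95). The fitted centres agree to within a few mm, and the tablet strips, tube and green block haven't moved. Handing in.

```bash
python3 -c "
from bench import arm
print(arm.job_done())"
```

```text
the job is handed in; nothing more can be done
None
```

The job is handed in: the long, small and large cartons are each upright in their matching trays and released, and the tablet strips and tube were left where they lay.

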